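# Drive a stuck axle pin out of a plywood wheel with a drift punch

### The job

The hub of the plywood wheel on the bench fixture was fitted off-centre and must be renewed, but its steel axle pin is stuck in it, head underneath. Take the red-sleeved drift punch out of its wooden block, feel for the hub's bore with its tip from above and press the pin right out downwards until its head stands on the floor of the white catch tray, pushing slowly and steadily and never with more than about 50 N so that the hub is not bruised. Then stand the punch back upright in its hole in the block, fully down, and leave the other things on the bench where they are.

Things in the scene. Friction and masses are not known exactly. Their poses are not given: they have to be found in the camera images.
- wheel: plywood wheel, 124 mm across, 18 mm thick, lying flat, firmly held on two wooden bearers 36 mm high. Origin: centre of its underside, z up. In its middle a dark hardwood hub with a flat round flange 44 mm across, top face at z = 24 mm. Five bolt heads stand 6 mm above the wheel on a 94 mm circle; two wooden cleats, 8 mm thick, hold its rim, over 50 mm from the centre.
- wheel_center (a point): centre of the wheel's top face, 6 mm below the hub's face. The hub's upright bore (8.6 mm wide, open below, from the hub's face down to the wheel's underside, 24 mm) is NOT here: the hub was fitted off-centre and its bore's middle lies 2.5 to 4.7 mm away, in any direction. This is not measured: feel for it (or look). Beside the bore the punch meets wood at the hub's face.
- pin (a joint): steel axle pin, 8 x 26 mm, its head (15 x 4 mm) below the wheel. Value: m gone down; 0: its upper end is 3 mm below the hub's face; it starts at 0 to 0.003, so a nose in the bore meets it 3 to 6 mm below the face. It slides stiffly: about 10 N pushed slowly, more when hurried. It is out of the bore at 0.021; at 0.023 (upper end 26 mm below the face) its head meets the white tray's floor, a solid stop.
- punch: drift punch, steel with a red plastic sleeve, 114 mm long, about 0.11 kg: a round nose 7 mm in diameter (its end chamfered by 1 mm) and 28 mm long, then at a flat shoulder a round body 14 mm in diameter and 86 mm long. Origin at the tip of the nose, z along the punch towards its struck head (up). It stands upright, nose down, in the hole of the block, its shoulder resting on the block's top.
- punch_tip (a point): centre of the flat end of the punch's nose
- punch_grip (a point): on the punch's axis, half-way along its 14 mm body (inside the red sleeve): 71 mm above the tip and 43 mm above the shoulder; a good place to grasp
- punch_hole (a point): centre of the mouth of the punch's hole in the top face of the tool block, a fixed dark wooden block 60 by 130 mm and 45 mm high; the hole is 10 mm wide and 36 mm deep, upright. Two other short tool heads (yellow, green) stand 13 mm above the block, 50 mm to either side of the hole, fixed. z points up.
- nut_tray: white plastic tray of nuts, 110 x 150 x 45 mm, loose; not to be moved. Origin: centre of its underside
- spanner: steel spanner 140 mm long, lying loose; not to be moved. Origin: its underside
- plywood_ring: loose ring of plywood, 90 mm across and 6 mm thick; not to be moved. Origin: centre of its underside
- flat_file: flat file with a black and red handle, about 260 mm long, lying loose; not to be moved. Origin: where blade and handle meet, on the bench
There are look-alikes about, which are no part of the job. Of the things that look like the part that bears punch_hole, the middle-sized one is meant.

How it is judged:
On the way, in this order (a step that is already met when the one before it is completed fails the run):
1. the punch is drawn out of its block (z of punch_tip in the frame of punch_hole above 0.01 m), for 0.1 s.
2. with its nose in the hub's bore the punch drives the pin down (pin more than 12 mm down, the tip more than 8 mm below the hub's face) (value of joint pin above 0.012 m and z of punch_tip in the frame of wheel between -0.012 and 0.016 m and horizontal distance between punch_tip and wheel below 0.008 m), for 0.1 s.
At the end, for the whole second after the job is handed in: the pin is driven right out of the bore (21 mm down or more; its head meets the tray at 23 mm), and the punch stands at rest upright (within 0.12 rad) in its hole, its tip more than 25 mm below the block's top face and within 6 mm of the hole's axis (value of joint pin above 0.021 m and horizontal distance between punch_tip and punch_hole below 0.006 m and z of punch_tip in the frame of punch_hole below -0.025 m and angle between punch's own z axis and vertical below 0.12 rad and linear speed of punch below 0.02 m/s); the robot touches nothing.
It fails at once if the punch presses on the hub or the pin with more than 50 N (contact force between punch and wheel above 50 N).
It fails at once if another thing on the bench is moved more than 20 mm (distance of any of nut_tray, spanner, plywood_ring, flat_file from where it was at the start of the episode above 0.02 m).
It also fails if it takes over 72 s, if anything falls off the work surface, if the arm or the gripper's body presses on something with over 40 N, if the wrist force passes 120 N, or if a joint passes its speed limit or range.

### The arm

A 6-joint arm with a two-finger parallel gripper is mounted at the origin on the work surface. World frame = base frame: x ahead of the robot, y to its left, z up, the work surface at z = 0. Lengths are in m, angles in rad, forces in N, time in s.
With the tool pointing down it reaches from about 0.275 to 1 m from the base axis. Payload 8.4 kg.
Tool frame: the origin (TCP) lies on the centre line of the jaws, within the pads' length; the fingertips stand 22 mm ahead of it and the grasp point (between the pads) lies 3 mm ahead of it; z points along the fingers, x is the direction in which the jaws open and shut, and the axes are right-handed (so a half turn about z gives the same grasp; the last joint's range is limited). The gripper opens to 85 mm and grips with 20 to 120 N. Pads are 22 mm wide; open, the fingers measure 114 mm over their backs; the gripper's body (76 mm by 85 mm) begins 54 mm behind the grasp point. The pads swing forward as they close: fully open they stand 13 mm farther back than shut.
Start: joints at [-1.162, 0.353, 1.633, -0, 1.155, -0.002], TCP at [0.25, -0.573, 0.253] pointing down, gripper open.
Joint ranges: [-2.63, 2.63], [-0.92, 2.1], [0.06, 2.66], [-1.3, 4.44], [0, 2.69], [-3.02, 3.02]. Speed limits (rad/s): [2.22, 2.22, 2.79, 3.14, 3.14, 3.14].

### API

Orientations are given as a 3x3 rotation matrix whose columns are the frame's x, y, z axes.
In Python, from rig import arm, optics gives the robot as it stands.
- The arm moves only by the shell command python3 -m pendant 'ROWS' [OPENING] [FORCE]. ROWS is text: rows parted by semicolons, each of 4 numbers parted by spaces: the shift along the tool's x, y, z in cm, then the turn about the tool's z in rad. In form: dx dy dz roll; .... A call has exactly 5 rows; each row shifts and turns the pose as measured when the row begins, along the tool's axes as they then stand; what a row does not reach is not made up. A row lasts 1/8 s, in which the tool goes at most 62.5 mm and 10.7 degrees, less where a joint would pass 70% of its speed; a pose out of reach is approached as far as the arm can. A call with a gripper value outside its range is refused whole. OPENING is the closure, from 0 (fully open) to 1 (shut), set as the call begins (- or left out, the last holds). The fingers move at their own pace and stop on an object; FORCE is the grip in N (left out, the last holds). Time passes only in rows, so rows that do not move let the fingers close, or fill a call up. It gives the time, the measured TCP pose, the force and the opening at its end, in the units of the state.
- arm.read_state(): the state, without advancing time (a new reading comes with each control period).
- optics.snapshot(name): name is "scene" or "top"; returns (picture, depth): 420x560x3 uint8, blue, green, red; 420x560 float32, m along the optical axis (not along the pixel's ray), 0 where there is no reading.
- optics.get_calibration(name): a dict with "intrinsics" (3x3 intrinsics, pixels), "dist" ([k1, k2, p1, p2, k3] as OpenCV has them; the pictures are not rectified), "extrinsics" (4x4, takes a point from world to camera coordinates). Camera axes: x right, y down, z forward; pixel columns grow to the right and rows downward; lengths in m; the calibration is good to about 2 mm. A picture is of the moment at which its call begins. get_calibration takes no time and is no camera call.
- arm.job_done(): hands the job in, once; it reports no verdict.
The state is a dict: "time": time; "joints": joint angles; "dq": joint speeds; "effort": joint torques, N m; "tcp_pos": TCP position; "eef_rot": TCP orientation; "contact_force": force on the tool from outside, world axes, zero at the start; "moment": the same for the moment, N m; "opening": opening from 0.0 (shut) to 1.0 (fully open).
Only numpy, scipy, OpenCV 4.12 (cv2) and the standard library are available. Lean on these libraries where they do the work, as an engineer would, in place of code of your own. Each camera call takes 0.05 s, during which the arm holds its last target. There are 200 camera calls.

## Working session

There is one attempt and no reset: what is moved stays moved. The work goes in short steps, Python scripts to look and compute and a shell command to move; the robot and the scene stay as the last step left them, time stands still between calls to the robot, and variables do not carry over. Pictures are saved under pics/ and viewed, about 8 in all and at most 12, crops included, and the job is handed in when it is done.

```bash
ls; mkdir -p pics
python3 - <<'E'
from rig import arm, optics
import cv2,numpy as np
s=arm.read_state();print({k:np.round(v,3).tolist() for k,v in s.items()})
for n in("scene","top"):
    p,d=optics.snapshot(n);cv2.imwrite(f"pics/{n}0.png",p);np.savez(f"{n}0.npz",p=p,d=d)
    c=optics.get_calibration(n);print({k:np.round(v,3).tolist() for k,v in c.items()})
E
```

```text
pics
{'time': 0.0, 'joints': [-1.162, 0.354, 1.634, -0.0, 1.155, -0.002], 'dq': [0.0, -0.0, 0.0, -0.0, -0.001, 0.001], 'effort': [-0.002, -60.526, -34.207, -0.0, 0.009, 0.0], 'tcp_pos': [0.249, -0.573, 0.253], 'eef_rot': [[0.399, -0.917, -0.001], [-0.917, -0.399, 0.001], [-0.001, 0.0, -1.0]], 'contact_force': [-0.695, -0.424, -0.252], 'moment': [0.011, 0.006, 0.003], 'opening': 0.996}
{'intrinsics': [[511.077, 0.0, 272.21], [0.0, 511.077, 205.051], [0.0, 0.0, 1.0]], 'dist': [0.02, 0.0, 0.0, 0.0, 0.0], 'extrinsics': [[0.133, 0.991, 0.016, -0.073], [0.597, -0.067, -0.8, -0.263], [-0.791, 0.116, -0.6, 1.467], [0.0, 0.0, 0.0, 1.0]]}
{'intrinsics': [[439.577, 0.0, 279.57], [0.0, 439.577, 206.945], [0.0, 0.0, 1.0]], 'dist': [-0.066, 0.0, 0.0, 0.0, 0.0], 'extrinsics': [[0.004, -0.999, -0.034, 0.015], [-0.994, -0.001, -0.106, 0.545], [0.106, 0.034, -0.994, 0.84], [0.0, 0.0, 0.0, 1.0]]}
```

View pics/top0.png

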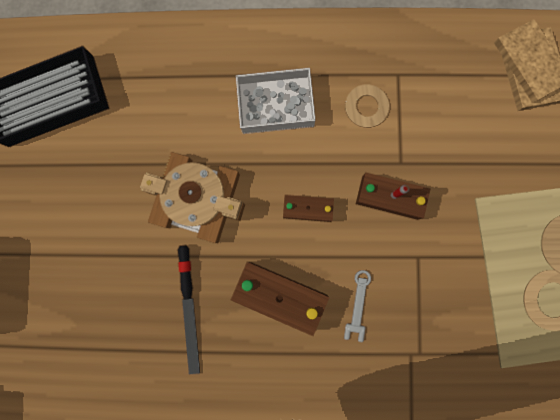

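View pics/scene0.png

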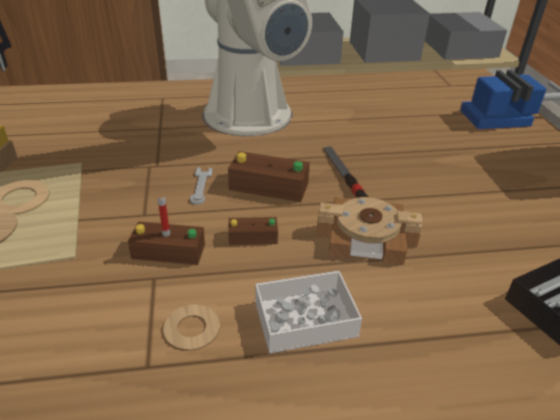

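```bash
cat > h.py <<'E'
import cv2,numpy as np
from rig import arm,optics
def ray(n,uv):
    c=optics.get_calibration(n);E=np.array(c["extrinsics"]);R,t=E[:3,:3],E[:3,3]
    q=cv2.undistortPoints(np.array([[uv]],float),np.array(c["intrinsics"]),np.array(c["dist"]))[0,0]
    return -R.T@t, R.T@np.array([q[0],q[1],1.])
def at_z(n,uv,z):
    o,d=ray(n,uv);return o+d*(z-o[2])/d[2]
def at_d(n,uv,dep):
    o,d=ray(n,uv);return o+d*dep
def proj(n,P):
    c=optics.get_calibration(n);E=np.array(c["extrinsics"])
    return cv2.projectPoints(np.array([P],float),cv2.Rodrigues(E[:3,:3])[0],E[:3,3],np.array(c["intrinsics"]),np.array(c["dist"]))[0][0,0]
E
python3 - <<'E'
from h import *
z=np.load("top0.npz");p,d=z["p"],z["d"]; s=np.load("scene0.npz")
a=cv2.resize(p[160:230,150:240],None,fx=4.2,fy=4.2,interpolation=cv2.INTER_CUBIC)
b=cv2.resize(p[165:235,350:440],None,fx=4.2,fy=4.2,interpolation=cv2.INTER_CUBIC)
c=cv2.resize(s["p"][185:255,325:415],None,fx=4.2,fy=4.2,interpolation=cv2.INTER_CUBIC)
e=cv2.resize(s["p"][195:265,125:215],None,fx=4.2,fy=4.2,interpolation=cv2.INTER_CUBIC)
im=np.vstack([np.hstack([a,b]),np.hstack([c,e])]);print(im.shape);cv2.imwrite("pics/crop.png",im)
def P(n,D,u,v):
    w=at_d(n,(u,v),D[v,u]);print(n,u,v,w.round(4))
for u,v in[(191,192),(185,188),(200,205),(404,189),(403,190),(380,195),(410,205)]:P("top",d,u,v)
for u,v in[(371,215),(163,201),(163,202),(150,240)]:P("scene",s["d"],u,v)
E
```

```text
(588, 756, 3)
top 191 192 [0.5709 0.1867 0.0588]
top 185 188 [0.5784 0.1982 0.0609]
top 200 205 [0.5461 0.1694 0.0544]
top 404 189 [ 0.5677 -0.2081  0.1184]
top 403 190 [ 0.5655 -0.2056  0.1209]
top 380 195 [ 0.5668 -0.1795  0.0452]
top 410 205 [ 0.5471 -0.2367  0.0471]
scene 371 215 [0.5675 0.1928 0.054 ]
scene 163 201 [ 0.5722 -0.2027  0.1243]
scene 163 202 [ 0.5722 -0.2029  0.1221]
scene 150 240 [ 0.5825 -0.2349  0.0443]
```

View pics/crop.png

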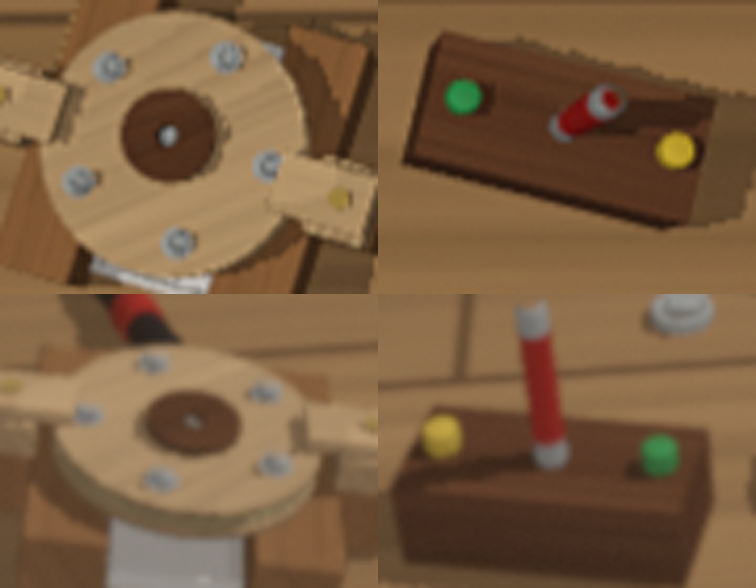

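Run:
```python
from h import *
def f(n,x,y,ox,oy,z): 
    w=at_z(n,(ox+(x+.5)/4.2-.5,oy+(y+.5)/4.2-.5),z);return w[:2]
r=lambda a:np.round(a*1000,1)
T=lambda x,y,z:f("top",x,y,150,160,z)
B=lambda x,y,z:f("top",x-378,y,350,165,z)
S=lambda x,y,z:f("scene",x,y-294,325,185,z)
Q=lambda x,y,z:f("scene",x-378,y-294,125,195,z)
print("cam",ray("top",(280,207))[0],ray("scene",(280,207))[0])
print("pin",r(T(169,136,.056)),r(S(193,422,.056)))
print("hub",r(T(169,136,.060)),r(S(193,423,.060)))
def circ(b):
    b=np.array(b);A=np.c_[2*b,np.ones(len(b))];s=np.linalg.lstsq(A,(b**2).sum(1),rcond=None)[0]
    return r(s[:2]),r(np.sqrt(s[2]+s[:2]@s[:2]))
print("bolts",circ([T(x,y,.060) for x,y in[(110,67),(228,57),(268,165),(178,242),(80,181)]]))
print("bolts s",circ([S(x,y,.060) for x,y in[(153,363),(265,391),(273,465),(160,480),(88,415)]]))
print("head",r(B(607,101,.131)),r(Q(533,303,.131)))
g,y=B(463,97,.058),B(676,150,.058);print("g,y",r(g),r(y),"mid",r((g+y)/2),r(np.linalg.norm(g-y)))
g2,y2=Q(660,440,.058),Q(442,423,.058);print("g,y",r(g2),r(y2),"mid",r((g2+y2)/2),r(np.linalg.norm(g2-y2)))
s=arm.read_state();R=np.array(s["eef_rot"]);d=(g-y)/np.linalg.norm(g-y)
print("dir",d,"yaw",np.degrees(np.arctan2(d[1],d[0])),"tool x yaw",np.degrees(np.arctan2(R[1,0],R[0,0])))
```

```text
cam [ 0.45256335 -0.01404565  0.89369736] [ 1.32721421 -0.1158572   0.67148571]
pin [571.3 189.6] [570.2 190.9]
hub [570.7 188.6] [575.8 188.7]
bolts (array([568.2, 187.1]), np.float64(46.4))
bolts s (array([574.4, 186.7]), np.float64(46.6))
head [ 566.4 -205.2] [ 568.2 -204.7]
g,y [ 579.1 -157.9] [ 554.9 -254.3] mid [ 567.  -206.1] 99.4
g,y [ 576.9 -156.9] [ 553.8 -253.5] mid [ 565.3 -205.2] 99.3
dir [0.24409441 0.96975147] yaw 75.87167759384012 tool x yaw -66.46508088594585
```

```bash
M='-2.2 -4.5 0 0'; python3 -m pendant '-2.2 -4.5 0 0;-2.2 -4.5 0 0;-2.2 -4.5 0 0;-2.2 -4.5 0 0;-2.2 -4.5 0 0' 0 ; python3 -m pendant '-2.2 -4.5 0 0;-2.2 -4.5 0 0;-2.2 -4.5 0 0;-2.2 -4.5 0 0;0 0 0 0'
cat > go.py <<'E'
import sys
from h import *
s=arm.read_state();R=np.array(s["eef_rot"]);g=np.array([float(x) for x in sys.argv[1:4]])
print("t",round(float(s["time"]),2),"tcp",np.round(s["tcp_pos"],4),"F",np.round(s["contact_force"],1),"tilt",R[:2,2].round(4),"yaw",round(float(np.degrees(np.arctan2(R[1,0],R[0,0]))),2),"op",np.round(s["opening"],3))
print("tool delta cm",(R.T@(g-s["tcp_pos"])*100).round(2))
E
python3 go.py .5665 -.2055 .091
```

```text
time: 0.72
tcp_pos: [0.4137, -0.3787, 0.2508]
eef_rot: [[0.394, -0.919, -0.002], [-0.919, -0.394, 0.003], [-0.003, 0.001, -1.0]]
contact_force: [-0.2, -1.0, 0.8]
opening: 1.0
time: 1.35
tcp_pos: [0.5492, -0.2185, 0.2496]
eef_rot: [[0.397, -0.918, -0.003], [-0.918, -0.397, 0.004], [-0.005, 0.002, -1.0]]
contact_force: [-0.7, -0.9, -0.7]
opening: 1.0
t 1.35 tcp [ 0.5492 -0.2185  0.2496] F [-0.7 -0.9 -0.7] tilt [-0.0034  0.0038] yaw -66.61 op 1.0
tool delta cm [-0.43 -2.12 15.86]
```

```bash
python3 -m pendant '-0.2 -1.1 1 0;-0.2 -1.1 1 0;0 0 0 0;0 0 4 0;0 0 4 0' >/dev/null; python3 go.py .5665 -.2055 .091
```

```text
t 1.98 tcp [ 0.5689 -0.2083  0.1484] F [ 0.5  0.  -0.4] tilt [0.0006 0.0014] yaw -66.76 op 1.004
tool delta cm [-0.34  0.12  5.74]
```

```bash
python3 -m pendant '-0.3 0.1 1 0;0 0 2 0;0 0 2 0;0 0 0.7 0;0 0 0 0' >/dev/null; python3 go.py .5665 -.2055 .091
python3 - <<'E'
from h import *
a=optics.snapshot("scene")[0][130:270,90:250];b=optics.snapshot("top")[0][120:260,330:490]
cv2.imwrite("pics/g1.png",cv2.resize(np.hstack([a,b]),None,fx=2.5,fy=2.5,interpolation=cv2.INTER_CUBIC))
E
```

```text
t 2.6 tcp [ 0.5655 -0.2076  0.0911] F [ 0.3  1.  -0.2] tilt [-0.0009  0.0016] yaw -66.93 op 1.001
tool delta cm [-0.15 -0.17  0.01]
```

View pics/g1.png

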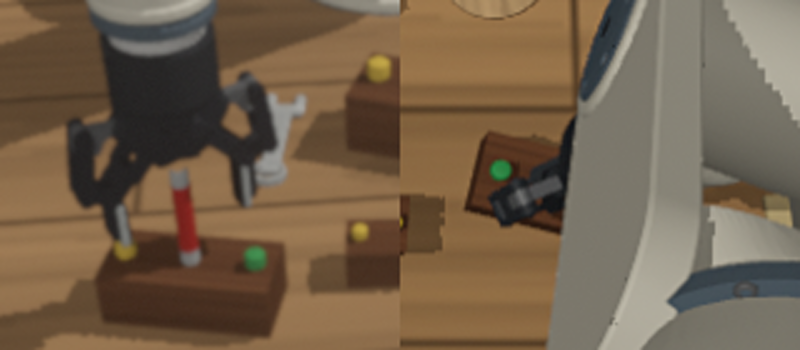

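The punch stands between the open jaws (scene crop at about 185,215), with the fingers clear of the tool heads. I'll trim the position and close.

```bash
python3 -m pendant '-0.15 -0.17 0 0;0 0 0 0;0 0 0 0;0 0 0 0;0 0 0 0' 0 >/dev/null; python3 go.py .5665 -.2055 .091;  python3 -m pendant '0 0 0 0;0 0 0 0;0 0 0 0;0 0 0 0;0 0 0 0' 1 40 >/dev/null; python3 go.py .5665 -.2055 .091;python3 -m pendant '0 0 0 0;0 0 0 0;0 0 0 0;0 0 0 0;0 0 0 0' 1 40 >/dev/null; python3 go.py .5665 -.2055 .091
```

```text
t 3.33 tcp [ 0.568  -0.2057  0.0936] F [ 0.4 -0.2 -0.5] tilt [0.0027 0.0002] yaw -66.91 op 0.997
tool delta cm [-0.08  0.13  0.26]
t 3.95 tcp [ 0.5679 -0.2058  0.0935] F [-0.2 -0.1  1.3] tilt [0.0025 0.0003] yaw -66.92 op 0.151
tool delta cm [-0.08  0.11  0.25]
t 4.58 tcp [ 0.5679 -0.2058  0.0935] F [-0.3 -1.   0.2] tilt [0.0026 0.0002] yaw -66.92 op 0.151
tool delta cm [-0.08  0.11  0.25]
```

```bash
python3 -m pendant '0 0 0 0;0 0 0 0;0 0 -0.5 0;0 0 -1 0;0 0 -2 0' 1 120 >/dev/null; python3 go.py .5725 .1895 .165;  python3 -m pendant '0 0 -2 0;0 0 -2 0;-2 -0.9 -0.8 0;-3.6 -1.6 0 0;-3.6 -1.6 0 0' >/dev/null;python3 -m pendant '-3.6 -1.6 0 0;-3.6 -1.6 0 0;-3.6 -1.6 0 0;-3.6 -1.6 0 0;-3.6 -1.6 0 0' ; python3 go.py .5725 .1895 .165
```

```text
t 5.2 tcp [ 0.5666 -0.2053  0.1285] F [-0.3  0.4 -1.4] tilt [-0.0007  0.0015] yaw -66.92 op 0.135
tool delta cm [-36.1  -16.02  -3.59]
time: 6.45
tcp_pos: [0.5691, 0.1063, 0.1821]
eef_rot: [[0.389, -0.921, 0.001], [-0.921, -0.389, 0.002], [-0.001, -0.002, -1.0]]
contact_force: [0.2, 0.3, -0.8]
opening: 0.134
t 6.45 tcp [0.5691 0.1063 0.1821] F [ 0.2  0.3 -0.8] tilt [0.0015 0.0022] yaw -67.1 op 0.134
tool delta cm [-7.53 -3.54  1.73]
```

```bash
python3 -m pendant '-2.5 -1.2 0 0;-2.5 -1.2 0 0;-2.3 -1.1 0 0;0 0 1.5 0;0 0 1.5 0' >/dev/null; python3 go.py .5725 .1895 .146
python3 - <<'E'
from h import *
a=optics.snapshot("scene")[0][120:260,300:440];b=optics.snapshot("top")[0][120:260,120:260]
cv2.imwrite("pics/w1.png",cv2.resize(np.hstack([a,b]),None,fx=2.85,fy=2.85,interpolation=cv2.INTER_CUBIC))
E
```

```text
t 7.08 tcp [0.5686 0.1969 0.1513] F [-0.8 -0.2 -1.6] tilt [0.0003 0.0033] yaw -66.75 op 0.132
tool delta cm [ 0.84 -0.07  0.53]
```

View pics/w1.png

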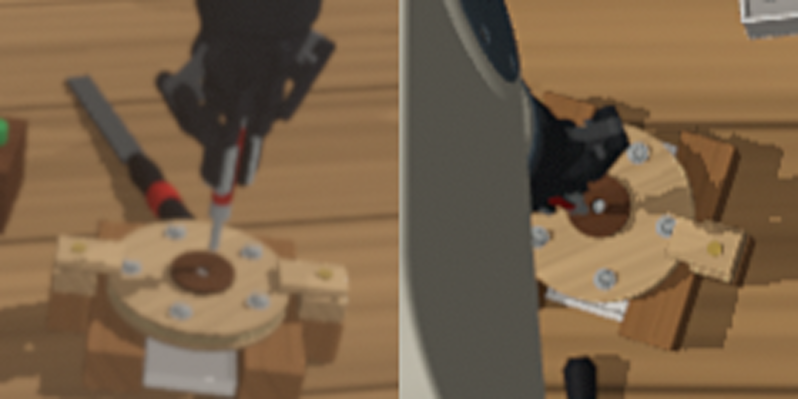

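```bash
python3 - <<'E'
from h import *
print(proj("scene",(.5686,.1969,.0748)),"obs ~375.1 207.4")
print(at_z("scene",(375.1,207.4),.0748))
print(proj("top",(.5686,.1969,.0748)),"obs nose ~",120+(582-400)/2.85,120+206/2.85)
print("bore top",at_z("top",(120+(599-399)/2.85-.4,120+206/2.85-.4),.0565))
E
python3 -m pendant '0.4 0 0 0;0.4 0 0 0;0 0 0.2 0;0 0 0.2 0;0 0 0 0' >/dev/null; python3 go.py .5725 .1895 .1365
```

```text
[374.61537832 206.76926007] obs ~375.1 207.4
[0.57068192 0.19724321 0.0748    ]
[183.70010023 192.02777156] obs nose ~ 183.859649122807 192.28070175438597
bore top [0.57146396 0.18964815 0.0565    ]
t 7.8 tcp [0.5717 0.1862 0.1463] F [ 0.2  0.6 -0.9] tilt [-0.0021  0.0024] yaw -66.98 op 0.131
tool delta cm [-0.27 -0.2   0.98]
```

```bash
python3 -m pendant '-0.27 -0.2 0 0;0 0 0 0;0 0 0 0;0 0 0.2 0;0 0 0 0'; python3 go.py .572 .1896 .1365
```

```text
time: 8.43
tcp_pos: [0.5726, 0.1901, 0.1444]
eef_rot: [[0.392, -0.92, -0.002], [-0.92, -0.392, 0.002], [-0.003, 0.001, -1.0]]
contact_force: [-0.6, -0.3, -1.0]
opening: 0.128
t 8.43 tcp [0.5726 0.1901 0.1444] F [-0.6 -0.3 -1. ] tilt [-0.0018  0.0025] yaw -66.95 op 0.128
tool delta cm [0.02 0.07 0.79]
```

```bash
python3 -m pendant '0 0.05 0.2 0;0 0 0.15 0;0 0 0.1 0;0 0 0.1 0;0 0 0 0'>/dev/null; python3 go.py .572 .1896 .1365; python3 -m pendant '0 0 0.1 0;0 0 0.1 0;0 0 0.1 0;0 0 0.1 0;0 0 0 0'>/dev/null; python3 go.py .572 .1896 .1365
```

```text
t 9.05 tcp [0.572  0.1898 0.1383] F [ 0.5 -0.1 -0.7] tilt [-0.0021  0.0024] yaw -66.95 op 0.132
tool delta cm [0.02 0.01 0.18]
t 9.68 tcp [0.572  0.1898 0.1341] F [-0.3 -0.1 -0.5] tilt [-0.002   0.0024] yaw -66.95 op 0.136
tool delta cm [ 0.02  0.01 -0.24]
```

```bash
for i in 1; do python3 -m pendant '0 0 0.1 0;0 0 0.1 0;0 0 0 0;0 0 0.1 0;0 0 0 0'>/dev/null; done; python3 go.py .572 .1896 .1365; python3 -m pendant '0 0 0.1 0;0 0 0.1 0;0 0 0.1 0;0 0 0.1 0;0 0 0.1 0'>/dev/null; python3 go.py .572 .1896 .1365
```

```text
t 10.3 tcp [0.5725 0.19   0.1327] F [-1.6 -0.5  1.2] tilt [-0.0009  0.0028] yaw -66.95 op 0.132
tool delta cm [ 0.02  0.06 -0.38]
t 10.93 tcp [0.5728 0.1901 0.1309] F [-3.3 -1.5  9.7] tilt [0.0002 0.0032] yaw -66.95 op 0.13
tool delta cm [ 0.02  0.1  -0.56]
```

```bash
python3 -m pendant '0 0.08 0.1 0;0 0 0.15 0;0 0 0.15 0;0 0 0.15 0;0 0 0.15 0'>/dev/null; python3 go.py .572 .1896 .1365; python3 -m pendant '0 0 0.2 0;0 0 0.2 0;0 0 0.2 0;0 0 0.2 0;0 0 0.2 0'>/dev/null; python3 go.py .572 .1896 .1365
```

```text
t 11.55 tcp [0.5727 0.1901 0.1276] F [-4.1 -1.9  9.9] tilt [0.0019 0.0038] yaw -66.95 op 0.134
tool delta cm [ 0.01  0.08 -0.9 ]
t 12.18 tcp [0.5727 0.1901 0.1214] F [-3.4 -2.3 11.1] tilt [0.0023 0.0039] yaw -66.95 op 0.138
tool delta cm [ 0.01  0.08 -1.51]
```

```bash
python3 -m pendant '0 0.05 0.2 0;0 0.05 0.2 0;0 0 0.2 0;0 0 0.2 0;0 0 0.2 0'>/dev/null; python3 go.py .572 .1896 .1105; python3 -m pendant '0 0 0.2 0;0 0 0.2 0;0 0 0.2 0;0 0 0.1 0;0 0 0.1 0'>/dev/null; python3 go.py .572 .1896 .1105
```

```text
t 12.8 tcp [0.5725 0.19   0.1155] F [-3.  -1.2 11.6] tilt [0.0043 0.0047] yaw -66.95 op 0.133
tool delta cm [0.02 0.07 0.5 ]
t 13.43 tcp [0.5725 0.19   0.111 ] F [-3.9 -0.5  9.2] tilt [0.0043 0.0047] yaw -66.95 op 0.135
tool delta cm [0.02 0.06 0.05]
```

```bash
python3 -m pendant '0 0 0.1 0;0 0 0.1 0;0 0 0.1 0;0 0 0.1 0;0 0 0.1 0'>/dev/null; python3 go.py .572 .1896 .1105; python3 -m pendant '0 0 0.1 0;0 0 0.1 0;0 0 0.1 0;0 0 0.1 0;0 0 0.1 0'>/dev/null; python3 go.py .572 .1896 .1105
```

```text
t 14.05 tcp [0.5727 0.1901 0.1102] F [-5.  -1.7 14.1] tilt [0.0049 0.0048] yaw -66.94 op 0.135
tool delta cm [ 0.02  0.08 -0.03]
t 14.68 tcp [0.5726 0.1901 0.1102] F [-5.7 -1.4 12.1] tilt [0.0051 0.0049] yaw -66.94 op 0.133
tool delta cm [ 0.02  0.08 -0.03]
```

```bash
python3 -m pendant '0 0 0.15 0;0 0 0.2 0;0 0 0.2 0;0 0 0.2 0;0 0 0.2 0'>/dev/null; python3 go.py .572 .1896 .1105
```

```text
t 15.3 tcp [0.5731 0.1903 0.1097] F [-8.1 -2.4 23.9] tilt [0.0063 0.0053] yaw -66.94 op 0.132
tool delta cm [ 0.02  0.13 -0.08]
```

Solid stop at 24 N with the tip about 26.5 mm below the face, so the pin's head is on the tray. Withdraw and return.

```bash
python3 -m pendant '0 0 -0.5 0;0 0 -1 0;0 0 -1.5 0;0 0 -1.5 0;0 0 -1.5 0'>/dev/null; python3 -m pendant '0 0 -1 0;0 0 -0.8 0;2 0.9 0 0;3.6 1.6 0 0;3.6 1.6 0 0' >/dev/null;  python3 go.py .5675 -.2057 .182;python3 -m pendant '3.6 1.6 0 0;3.6 1.6 0 0;3.6 1.6 0 0;3.6 1.6 0 0;3.6 1.6 0 0' >/dev/null; python3 go.py .5675 -.2057 .150
python3 - <<'E'
from h import *
p,d=optics.snapshot("top");cv2.imwrite("pics/w2.png",cv2.resize(p[150:240,140:250],None,fx=5,fy=5,interpolation=cv2.INTER_CUBIC))
E
```

```text
t 16.55 tcp [0.5708 0.0869 0.1923] F [-0.5 -1.  -0.2] tilt [0.0076 0.0055] yaw -66.69 op 0.131
tool delta cm [26.74 11.89  0.86]
t 17.18 tcp [ 0.5638 -0.1217  0.1889] F [ 1.  -0.2 -1.1] tilt [0.0024 0.0044] yaw -66.75 op 0.135
tool delta cm [7.88 2.99 3.85]
```

View pics/w2.png

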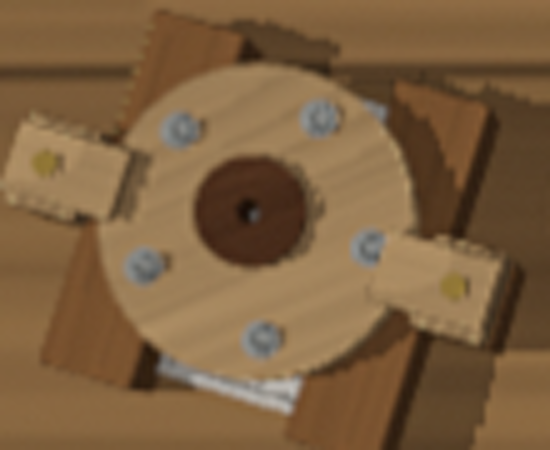

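Top crop: the bore (250,211) is now a dark, deep hole, so the pin is out. Next, the block hole.

```bash
python3 -m pendant '3 1.2 0 0;3 1.2 0 0;1.6 0.5 0 0;0 0 0 0;0 0 1.0 0' >/dev/null; python3 go.py .5677 -.2056 .1215
```

```text
t 17.85 tcp [ 0.5635 -0.2124  0.1769] F [ 0.2  0.2 -0.9] tilt [-0.0005  0.0029] yaw -67.03 op 0.132
tool delta cm [-0.45 -0.65  5.54]
```

```bash
python3 -m pendant '-0.4 -0.6 1.5 0;0 0 0.5 0;0 0 1 0;0 0 1 0;0 0 0 0' >/dev/null; python3 go.py .5677 -.2056 .1215
```

```text
t 18.48 tcp [ 0.5666 -0.2025  0.132 ] F [-0.5  0.6 -1.4] tilt [-0.0041  0.0046] yaw -66.84 op 0.132
tool delta cm [0.34 0.02 1.04]
```

```bash
python3 -m pendant '0.3 0.02 0.2 0;0 0 0 0;0 0 0.2 0;0 0 0.1 0;0 0 0 0' >/dev/null; python3 go.py .5677 -.2056 .1215
python3 - <<'E'
from h import *
a=optics.snapshot("scene")[0][150:260,110:220]
cv2.imwrite("pics/b1.png",cv2.resize(a,None,fx=5,fy=5,interpolation=cv2.INTER_CUBIC))
E
```

```text
t 19.1 tcp [ 0.5683 -0.2061  0.1276] F [ 0.7  0.8 -0.4] tilt [-0.0023  0.0039] yaw -66.88 op 0.135
tool delta cm [-0.07  0.04  0.61]
```

View pics/b1.png

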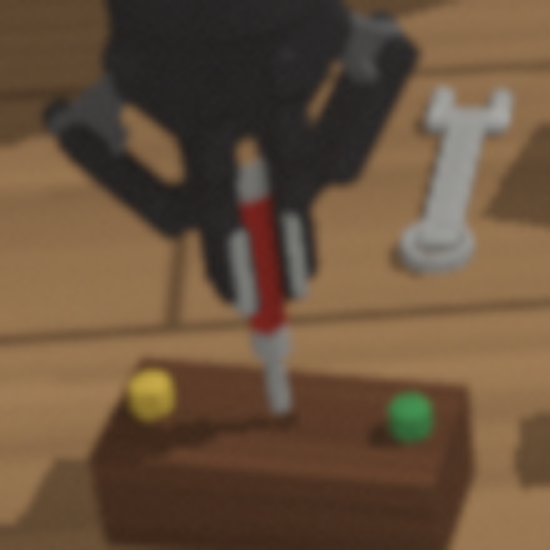

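Scene crop: the nose tip (280,412) hangs just over the hole's dark mouth (282,418). I'll lower it gently.

```bash
python3 -m pendant '-0.05 0.03 0.15 0;0 0 0.15 0;0 0 0.15 0;0 0 0.15 0;0 0 0.15 0' >/dev/null; python3 go.py .5677 -.2056 .0935;python3 -m pendant '0 0 0.15 0;0 0 0.15 0;0 0 0.15 0;0 0 0.15 0;0 0 0.15 0' >/dev/null; python3 go.py .5677 -.2056 .0935
```

```text
t 19.77 tcp [ 0.5679 -0.2057  0.1198] F [-0.8 -0.1 -1.1] tilt [-0.0021  0.0038] yaw -66.87 op 0.138
tool delta cm [-0.    0.01  2.63]
t 20.4 tcp [ 0.5679 -0.2056  0.1117] F [ 0.1 -0.5 -1.7] tilt [-0.0022  0.0039] yaw -66.87 op 0.135
tool delta cm [-0.    0.01  1.82]
```

It has entered the hole (10 mm deep, no force). Continue down.

```bash
python3 -m pendant '0 0 0.3 0;0 0 0.3 0;0 0 0.3 0;0 0 0.3 0;0 0 0.2 0' >/dev/null; python3 go.py .5677 -.2056 .0935;python3 -m pendant '0 0 0.1 0;0 0 0.1 0;0 0 0.1 0;0 0 0 0;0 0 0 0' >/dev/null; python3 go.py .5677 -.2056 .0935
```

```text
t 21.02 tcp [ 0.5678 -0.2056  0.0966] F [-0.5 -0.  -1.9] tilt [-0.0023  0.0039] yaw -66.87 op 0.131
tool delta cm [0.   0.01 0.31]
t 21.65 tcp [ 0.5679 -0.2056  0.0937] F [ 0.3 -0.4 -1.5] tilt [-0.002   0.0038] yaw -66.87 op 0.13
tool delta cm [-0.01  0.02  0.02]
```

```bash
python3 -m pendant '0 0 0.1 0;0 0 0.1 0;0 0 0.1 0;0 0 0 0;0 0 0 0' - 20 >/dev/null; python3 go.py .5677 -.2056 .0935;python3 -m pendant '0 0 0 0;0 0 0 0;0 0 0 0;0 0 0 0;0 0 0 0' 0 >/dev/null; python3 go.py .5677 -.2056 .0935
python3 -m pendant '0 0 0 0;0 0 0 0;0 0 -0.5 0;0 0 -1.5 0;0 0 -3 0' 0 >/dev/null; python3 -m pendant '0 0 -4 0;0 0 -4 0;0 0 -2 0;0 0 0 0;0 0 0 0' >/dev/null; python3 go.py .5677 -.2056 .0935
python3 - <<'E'
from h import *
a,d=optics.snapshot("scene")
cv2.imwrite("pics/e1.png",cv2.resize(a[130:370,90:430],None,fx=2.3,fy=2.3,interpolation=cv2.INTER_CUBIC))
E
```

```text
t 22.27 tcp [ 0.5682 -0.2056  0.0938] F [-1.1 -0.1 -0.7] tilt [-0.0011  0.0036] yaw -66.87 op 0.131
tool delta cm [-0.02  0.05  0.03]
t 22.9 tcp [ 0.5684 -0.2057  0.0935] F [-0.3 -0.6  0.4] tilt [-0.001   0.0036] yaw -66.87 op 0.997
tool delta cm [-0.04  0.06 -0.  ]
t 24.15 tcp [ 0.5687 -0.2063  0.2539] F [-0.5  0.1 -0.5] tilt [0.0025 0.0022] yaw -66.87 op 0.996
tool delta cm [-0.09  0.11 16.04]
```

View pics/e1.png

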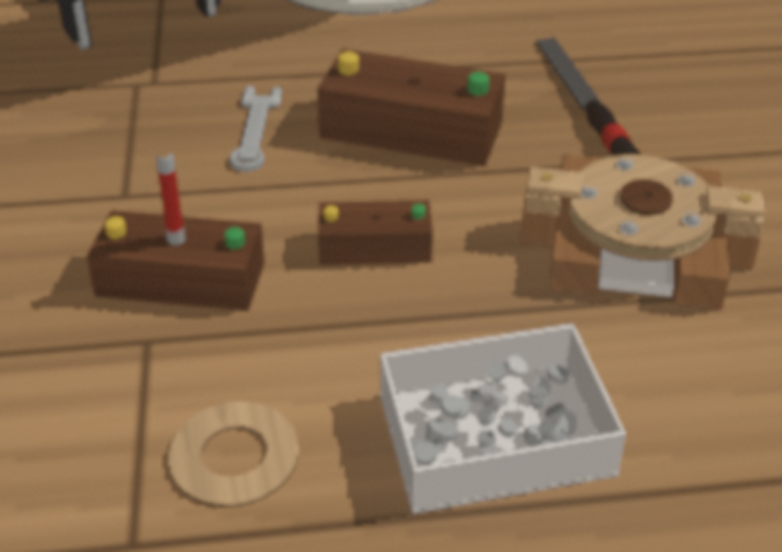

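The punch stands upright with its shoulder on the block (scene crop: head 166,158, foot 176,238), and the other things look unmoved. Handing in.

```bash
python3 -c "
from rig import arm
arm.job_done()"
```

```text
the job is handed in; nothing more can be done
```

I pressed the pin out onto the tray floor, stood the punch back in the middle-sized block, and handed the job in at about 24 s of the 72 s allowed.

- **Pressing:** I found the bore by camera at about (0.572, 0.190) m, and the nose went in at the first try. The pin moved under about 10–12 N. It stopped solidly at 24 N with the tip about 26.5 mm below the hub's face, against 26 mm expected. These are the forces read at the end of each move; I did not log the peaks between them.
- **Pin check:** the camera then showed an open, dark bore. I could not read the pin's travel directly, so the depth, the solid stop and that picture are the evidence.
- **Punch:** it went down without resistance to the height it was gripped at. I released it and backed off 16 cm. The last picture shows it upright, with its shoulder on the block.
- **Other things:** the spanner, ring and nut tray look where they were, as does the part of the file in view. I compared them by eye only.

No check failed. The only mismatches were 1–2 mm between the camera and arm positions, within the stated calibration, and side forces of 3–8 N while pressing.

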